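# Feed a batten through the drilling jig

## Task

Put the pale batten into the dowel-drilling jig: lay it in the channel with its red end leading, feed it through beneath the green bridge from the jig's left (entry) end, and bring it gently up against the red stop block, so that it lies flat in the channel with its red end touching the stop. Leave the dark walnut batten and everything else on the bench where they are.

Things in the scene. Friction and masses are not known exactly. Their poses are not given: they have to be found in the camera images.
- batten_mid (a point): Pale wooden batten standing on its narrow edge, 20 wide (its x) x 200 long (its y) x 48 high (z) mm, about 0.08 to 0.15 kg. The last 18 mm at its -y end are painted red. This point is its centre, 24 mm above its underside.
- batten_tip (a point): Centre of the red end face of the pale batten, 100 mm from its centre along its -y, half-way up.
- jig: Fixed aluminium drilling jig with a dark green bridge. Origin on the table under the bridge's centre; the batten is fed along the jig's -y (robot's left to right). Base plate 70 wide (x), y -225 to +190, 10 mm thick (channel floor 10 mm above the table). Rails 10 mm thick, tops 18 mm above the table, form an open channel 26 mm wide centred on x = 0, with flared lips at the entry to y = +212.
- jig_entry (a point): Centre of the channel floor at the bridge's entry edge (jig y = +40 mm). The bridge covers y -40 to +40 and x -35 to +40; its opening is 52 mm high above the floor, the roof is solid, its top 70 mm above the table. Fingers cannot go under it. Inside, the channel's -x side is a full-height fence at x = -13.
- jig_exit (a point): Centre of the channel floor at the bridge's exit edge (jig y = -40 mm). Inside the bridge an orange sprung pad with 22 degree ramps juts from the +x side to x = +3 (3 N to start, 0.5 N/mm, 12 mm travel) and presses the batten on the fence: going in and sliding on takes 5 to 10 N; the stop shows as a further rise.
- stop_face (a point): Point on the contact face of the fixed red stop block in the exit channel, 24 mm above the channel floor. The face looks along the jig's +y, 135 to 165 mm beyond the bridge's exit edge, so the seated batten's rear end is 15 to 45 mm inside the bridge. Block 25 wide x 22 long x 34 mm high, plus a black 10 mm knob. It is only lightly clamped: never press on it with over 20 N. Axes as the jig's.
- walnut_mid (a point): Dark walnut batten with a blue end, same size and posture as the pale one; this point is its centre. Not to be moved.
- glue: Bystander: white glue bottle with an orange cap, 60 mm across, 160 high, at the back; origin under its centre.
- spray: Bystander: red spray can with a yellow cap, 66 mm across, 190 high, at the back; origin under its centre.
- dish: Bystander: terracotta dish, 90 mm across, 35 high, at the back; origin under its centre.
- driver: Bystander: screwdriver with a wooden handle lying far right; origin under its middle.
- hammer: Bystander: hammer with a wooden handle lying far left; origin under its middle.
- stop: The red stop block itself (see stop_face): origin at the centre of its underside, on the channel floor; its face is 11 mm from the origin along +y.
- batten: The pale batten itself: origin at the centre of its underside (see batten_mid).

How it is judged:
On the way, in this order (a step that is already met when the one before it is completed fails the run):
1. the red end has gone in under the bridge from the entry end, the batten lying flat in the channel (x of batten_tip in the frame of jig between -0.008 and 0.008 m and x of batten_mid in the frame of jig between -0.02 and 0.02 m and z of batten_tip in the frame of jig between 0.028 and 0.04 m and y of batten_tip in the frame of jig between -0.04 and 0.03 m and y of batten_mid in the frame of jig above 0.05 m), for 0.05 s.
2. the red end has come out at the bridge's exit, the batten still in the channel (x of batten_tip in the frame of jig between -0.008 and 0.008 m and x of batten_mid in the frame of jig between -0.02 and 0.02 m and z of batten_tip in the frame of jig between 0.028 and 0.04 m and y of batten_tip in the frame of jig below -0.05 m), for 0.05 s.
At the end, for the whole second after the job is handed in: The pale batten lies flat in the jig's channel (within 3 mm of its seated height, 0.06 rad of upright and of the channel's direction), red end within 2.5 mm of the stop's face, released and at rest (y of batten_tip in the frame of stop_face between -0.003 and 0.0025 m and x of batten_tip in the frame of jig between -0.006 and 0.006 m and x of batten_mid in the frame of jig between -0.006 and 0.006 m and z of batten_tip in the frame of jig between 0.031 and 0.037 m and z of batten_mid in the frame of jig between 0.031 and 0.037 m and angle between the y axis of batten_mid and the y axis of jig, either way round below 0.06 rad and angle between batten_mid's own z axis and vertical below 0.06 rad and linear speed of batten below 0.01 m/s); the robot touches nothing.
It fails at once if the batten is rammed against the stop with more than 20 N (contact force between batten and stop above 20 N).
It fails at once if the walnut batten is moved by more than 20 mm (distance of walnut_mid from where it was at the start of the episode above 0.02 m).
It fails at once if a bystander is moved by more than 30 mm (distance of any of glue, spray, dish, driver, hammer from where it was at the start of the episode above 0.03 m).
It also fails if it takes over 51 s, if anything falls off the work surface, if the arm or the gripper's body presses on something with over 40 N, if the wrist force passes 120 N, or if a joint passes its speed limit or range.

## Robot

A 7-joint arm with a two-finger parallel gripper is mounted at the origin on the work surface. World frame = base frame: x ahead of the robot, y to its left, z up, the work surface at z = 0. Lengths are in m, angles in rad, forces in N, time in s.
With the tool pointing down it reaches from about 0.35 to 0.9 m from the base axis. Payload 19.9 kg.
Tool frame: the origin (TCP) lies between the finger pads; the fingertips stand ahead of it and the grasp point (between the pads) lies 8 mm behind it (manip.tip_reach is the y of the fingertips in the tool frame, in m); y points along the fingers, x is the direction in which the jaws open and shut, and the axes are right-handed (so a half turn about y gives the same grasp; the last joint's range is limited). The gripper opens to 94 mm and grips with 3 to 60 N. Pads are 16 mm wide; open, the fingers measure 119 mm over their backs; the gripper's body (75 mm by 177 mm) begins 78 mm behind the grasp point.
Start: joints at [1.175, 0.417, -0.01, 1.614, 0.005, 1.111, -0.053], TCP at [0.217, -0.586, 0.216] pointing down, gripper open.
Joint ranges: [-2.81, 2.81], [-0.39, 2.02], [-1.27, 1.25], [0.06, 2.57], [-1.19, 4.33], [0.19, 2], [-2.82, 2.82]. Speed limits (rad/s): [1.89, 1.89, 2.39, 2.39, 3.01, 3.01, 3.01].

## Interface

Orientations are given as a rotation vector (axis times angle).
In Python, from cell import manip gives the robot as it stands.
- The arm moves only by the tool play_rows, never from a script. Its argument "rows" is a list of rows, each a list of 5 numbers: the opening, from 0 (shut) to 1 (fully open), then the shift along the tool's x, y, z in m, then the turn about the tool's y in rad. A call has 1 to 20 rows; each row is the pose to reach, as a shift and turn from the pose measured when the call began, along the tool's axes at that moment; what a row does not reach only later rows make up. A row lasts 1/10 s, in which the tool goes at most 50 mm and 8.59 degrees, less where a joint would pass 70% of its speed; a pose out of reach is approached as far as the arm can. A call with a gripper value outside its range is refused whole. The fingers move at their own pace and stop on an object; the grip force is fixed at half the most. Time passes only in rows, so rows that repeat a pose let the fingers close. It gives the time, the measured TCP pose, the force and the opening at its end, in the units of the state.
- manip.get_obs(): the state, without advancing time (a new reading comes with each control period).
- manip.read_camera(name): name is "scene" or "side" or "wrist"; returns a dict with "pixels" (400x640x3 uint8, red, green, blue), "mtx" (3x3 intrinsics, pixels), "position" and "rotation" of the camera in the world; the wrist camera has in their place "hand_eye" (4x4, takes a point from camera to tool coordinates, whose origin is the TCP and whose axes are the tool frame's). Camera axes: x right, y down, z forward; pixel columns grow to the right and rows downward; lengths in m; the calibration is good to about 2 mm. A picture is of the moment at which its call begins: read the wrist's pose just before it. There is no depth.
- manip.close_job(): hands the job in, once; it reports no verdict.
The state is a dict: "time_s": time; "joint_pos": joint angles; "qvel": joint speeds; "tau": joint torques, N m; "eef_pos": TCP position; "ee_rot": TCP orientation; "contact_force": force on the tool from outside, world axes, zero at the start; "torque": the same for the moment, N m; "width": finger opening in m.
Only numpy, scipy, OpenCV 4.12 (cv2) and the standard library are available. Lean on these libraries where they do the work, as an engineer would, in place of code of your own. Each camera call takes 0.05 s, during which the arm holds its last target.

## Working session

There is one attempt and no reset: what is moved stays moved. The work goes in short steps, Python scripts to look and compute and a tool call to move; the robot and the scene stay as the last step left them, time stands still between calls to the robot, and variables do not carry over. Pictures are saved under pics/ and viewed, and the job is handed in when it is done.

Besides the shell and the picture viewer there is one more tool, called after "Call:" as name(argument=value, ...) on one line, values as JSON. play_rows: Moves the arm, as the interface text tells. Its arguments: {"type":"object","properties":{"rows":{"type":"array","items":{"type":"array","items":{"type":"number"}}}},"required":["rows"]}

```bash
ls; mkdir -p pics
cat > h.py <<'E'
import numpy as np, cv2
from cell import manip
def snap(name,fn):
    o=manip.get_obs(); c=manip.read_camera(name)
    cv2.imwrite('pics/'+fn,c['pixels'][:,:,::-1])
    return o,c
E
python3 - <<'E'
from h import *
np.set_printoptions(precision=4,suppress=True)
o=manip.get_obs(); print(o, manip.tip_reach)
for n in ['scene','side','wrist']:
    o,c=snap(n,n+'0.png')
    np.savez('pics/'+n+'0.npz',**{k:v for k,v in c.items()},**{'eef':o['eef_pos'],'rot':o['ee_rot']})
    print(n,{k:v for k,v in c.items() if k!='pixels'})
E
```

```text
pics
{'time_s': 0.0, 'joint_pos': array([ 1.1745,  0.418 , -0.0103,  1.6142,  0.0047,  1.1107, -0.053 ]), 'qvel': array([ 0.0002,  0.0014, -0.0006, -0.0012,  0.0012, -0.0007, -0.    ]), 'tau': array([ -0.0016, -85.1264,   0.6379, -42.5996,  -0.0489,   0.0188,
         0.0001]), 'eef_pos': array([ 0.217 , -0.5857,  0.2158]), 'ee_rot': array([-1.3558,  0.9447, -0.943 ]), 'contact_force': array([0.0799, 0.2477, 0.8688]), 'torque': array([-0.0362, -0.0196, -0.0212]), 'width': 0.09387227002028031} 0.011
scene {'mtx': array([[417.5359,   0.    , 322.2252],
       [  0.    , 417.5359, 200.4708],
       [  0.    ,   0.    ,   1.    ]]), 'position': array([ 1.1896, -0.8544,  0.7959]), 'rotation': array([-2.1007, -0.6434,  0.3504])}
side {'mtx': array([[444.8429,   0.    , 321.7435],
       [  0.    , 444.8429, 203.8561],
       [  0.    ,   0.    ,   1.    ]]), 'position': array([-0.068 ,  0.8615,  0.7844]), 'rotation': array([-0.7821,  2.3938, -1.2877])}
wrist {'mtx': array([[356.131 ,   0.    , 319.0858],
       [  0.    , 356.131 , 200.9748],
       [  0.    ,   0.    ,   1.    ]]), 'hand_eye': array([[ 1.    ,  0.001 , -0.0004, -0.0005],
       [ 0.0006, -0.2735,  0.9619, -0.1689],
       [ 0.0008, -0.9619, -0.2735,  0.0807],
       [ 0.    ,  0.    ,  0.    ,  1.    ]])}
```

View pics/scene0.png

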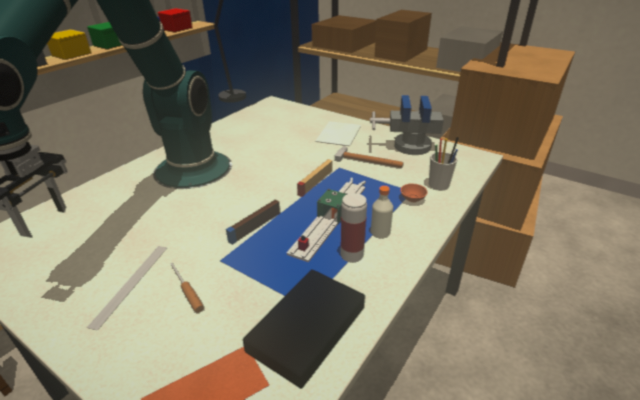

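View pics/side0.png

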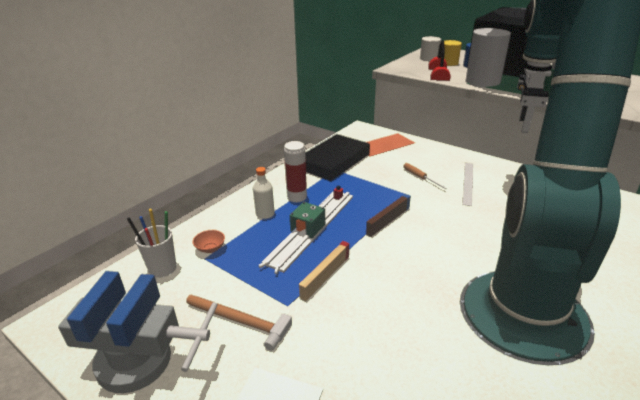

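View pics/wrist0.png

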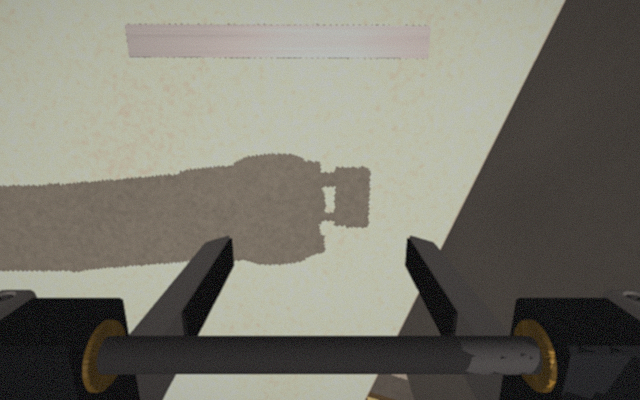

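The scene view shows the pale batten near (315,177), the walnut batten near (254,221) and the jig from about (300,250) to (355,185). The side view shows the pale batten at (325,270), its red end at (345,247), with the bridge at (308,220). Next I'll zoom in.

Run:
```python
import cv2
a=cv2.imread('pics/side0.png')[170:310,190:430]; cv2.imwrite('pics/sidez.png',cv2.resize(a,None,fx=3.3,fy=3.3,interpolation=cv2.INTER_CUBIC))
a=cv2.imread('pics/scene0.png')[145:295,210:430]; cv2.imwrite('pics/scenez.png',cv2.resize(a,None,fx=3.6,fy=3.6,interpolation=cv2.INTER_CUBIC))
```

```text
(no output)
```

View pics/sidez.png

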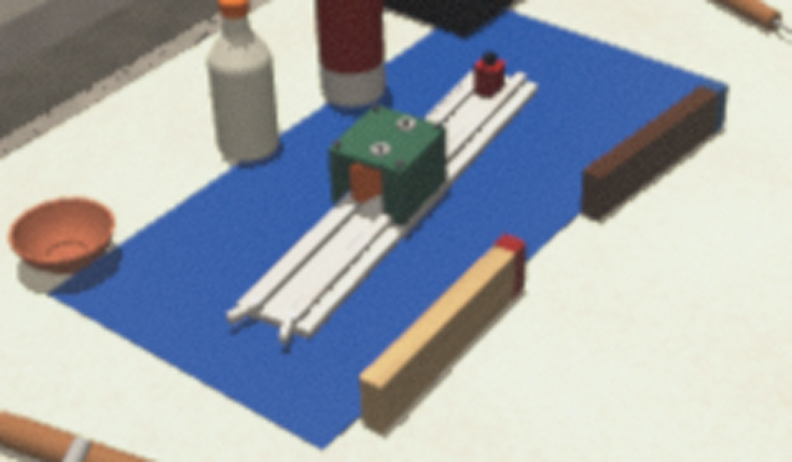

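View pics/scenez.png

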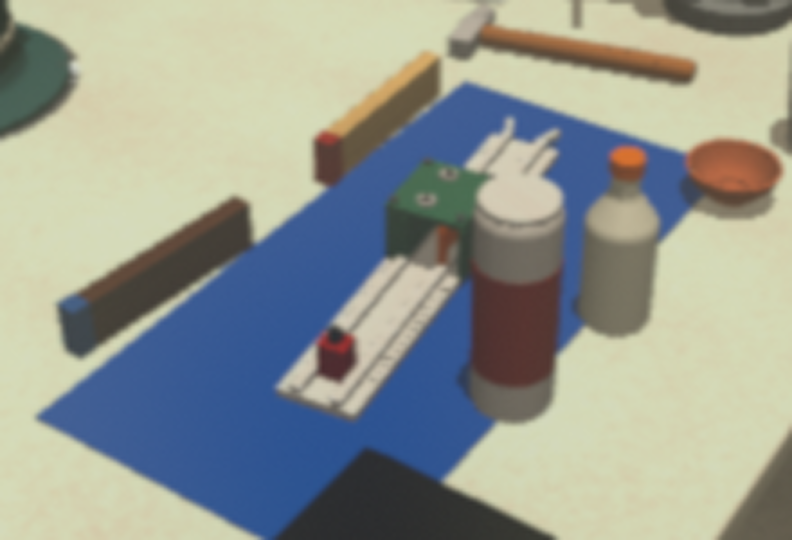

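```bash
cat >> h.py <<'E'
from scipy.spatial.transform import Rotation as R
np.set_printoptions(precision=4,suppress=True)
def fixed(c): return R.from_rotvec(c['rotation']).as_matrix(), np.array(c['position']), np.array(c['mtx'])
def wristpose(c,o=None):
    e=np.array(o['eef_pos']) ; T=np.eye(4);T[:3,:3]=R.from_rotvec(o['ee_rot']).as_matrix();T[:3,3]=e
    W=T@np.array(c['hand_eye']); return W[:3,:3],W[:3,3],np.array(c['mtx'])
def ray(P,uv,z):
    Rm,p,K=P; d=Rm@np.linalg.solve(K,[uv[0],uv[1],1.]); return p+d*(z-p[2])/d[2]
def proj(P,X):
    Rm,p,K=P; q=K@(Rm.T@(np.asarray(X)-p)); return q[:2]/q[2]
E
python3 - <<'E'
from h import *
cs=dict(np.load('pics/side0.npz'));P=fixed(cs)
f=lambda x,y,z: ray(P,(190+x/3.3,170+y/3.3),z)
for n,x,y,z in [('bat rearL',361,377,.048),('bat rearR',383,388,.048),('redL',500,237,.048),('redR',523,246,.048),('walA',582,180,.048),('walB',603,186,.048),('walblue1',700,88,.048),('walblue2',725,95,.048),
 ('br1',333,150,.07),('br2',380,108,.07),('br3',443,127,.07),('br4',398,164,.07),('stop top',489,60,.054),('jig lip1',235,318,.018),('lip2',287,345,.018),('jig endbase',535,85,.018),('dish',62,240,.035),('glue',250,155,0),('spray',352,105,0)]: print(n,f(x,y,z))
cs=dict(np.load('pics/scene0.npz'));P=fixed(cs)
print('scene')
f=lambda x,y,z: ray(P,(210+x/3.6,145+y/3.6),z)
for n,x,y,z in [('bat rearL',427,54,.048),('bat rearR',440,62,.048),('redL',316,134,.048),('redR',342,140,.048),('walblue1',60,300,.048),('walblue2',88,308,.048),('br',387,203,.07),('br',428,160,.07),('stop top',335,335,.054),('jig end',278,388,.0),('jig end2',355,417,.0),('spray',512,400,0),('glue',615,320,0)]: print(n,f(x,y,z))
o=manip.get_obs(); print(R.from_rotvec(o['ee_rot']).as_matrix())
E
```

```text
bat rearL [0.4489 0.2743 0.048 ]
bat rearR [0.429  0.2738 0.048 ]
redL [0.4599 0.082  0.048 ]
redR [0.4382 0.0809 0.048 ]
walA [ 0.4475 -0.0235  0.048 ]
walB [ 0.4285 -0.0265  0.048 ]
walblue1 [ 0.4355 -0.2125  0.048 ]
walblue2 [ 0.4109 -0.215   0.048 ]
br1 [0.6288 0.0891 0.07  ]
br2 [0.6371 0.014  0.07  ]
br3 [0.573 0.006 0.07 ]
br4 [0.5706 0.0732 0.07  ]
stop top [ 0.62  -0.132  0.054]
jig lip1 [0.5927 0.2566 0.018 ]
lip2 [0.5385 0.2562 0.018 ]
jig endbase [ 0.59   -0.1681  0.018 ]
dish [0.7619 0.2824 0.035 ]
glue [0.7554 0.065  0.    ]
spray [ 0.7321 -0.0574  0.    ]
scene
bat rearL [0.4454 0.2633 0.048 ]
bat rearR [0.4655 0.2568 0.048 ]
redL [0.4434 0.0788 0.048 ]
redR [0.4699 0.0838 0.048 ]
walblue1 [ 0.423  -0.2339  0.048 ]
walblue2 [ 0.449  -0.2289  0.048 ]
br [ 0.5819 -0.0031  0.07  ]
br [0.574  0.0715 0.07  ]
stop top [ 0.637  -0.1524  0.054 ]
jig end [ 0.598  -0.1787 -0.    ]
jig end2 [ 0.6681 -0.1719  0.    ]
spray [ 0.7587 -0.0882  0.    ]
glue [0.7794 0.0437 0.    ]
[[ 0.3474 -0.0004  0.9377]
 [-0.9377  0.0008  0.3474]
 [-0.0009 -1.     -0.0001]]
```

Rough positions: the batten's middle is at about (0.45, 0.175) with the red end towards -y. The jig is at about (0.605, 0.045), and the spray can stands close to the exit channel. I'll take an overview from above for precise measurements.

Call:
play_rows(rows=[[1,-0.05,-0.03,0.05,-0.12],[1,-0.1,-0.06,0.1,-0.25],[1,-0.487,-0.134,0.514,-1.216],[1,-0.487,-0.134,0.514,-1.216],[1,-0.487,-0.134,0.514,-1.216],[1,-0.487,-0.134,0.514,-1.216],[1,-0.487,-0.134,0.514,-1.216],[1,-0.487,-0.134,0.514,-1.216],[1,-0.487,-0.134,0.514,-1.216],[1,-0.487,-0.134,0.514,-1.216],[1,-0.487,-0.134,0.514,-1.216],[1,-0.487,-0.134,0.514,-1.216],[1,-0.487,-0.134,0.514,-1.216],[1,-0.487,-0.134,0.514,-1.216],[1,-0.487,-0.134,0.514,-1.216],[1,-0.487,-0.134,0.514,-1.216],[1,-0.487,-0.134,0.514,-1.216],[1,-0.487,-0.134,0.514,-1.216]])

```text
time_s: 1.95
eef_pos: [0.5296, 0.0481, 0.3501]
ee_rot: [-1.57, 0.002, -0.0]
contact_force: [-0.3, 0.3, 0.2]
width: 0.0945
```

Run:
```python
from h import *
o,c=snap('wrist','w1.png')
np.savez('pics/w1.npz',**c,eef_pos=o['eef_pos'],ee_rot=o['ee_rot']); print(o['eef_pos'],R.from_rotvec(o['ee_rot']).as_matrix(),o['qvel'])
```

```text
[0.5296 0.0481 0.3501] [[ 1.     -0.0009  0.0014]
 [-0.0014  0.0003  1.    ]
 [-0.0009 -1.      0.0003]] [ 0.0079 -0.0061 -0.0013 -0.0003 -0.0004 -0.0016 -0.0028]
```

View pics/w1.png

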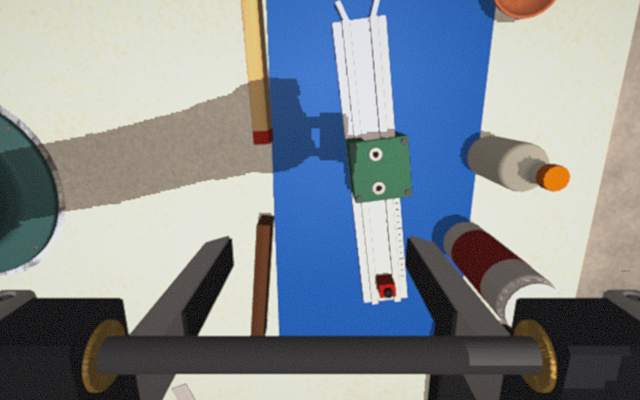

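This shows the whole layout: the jig's axis runs from (360,15) to (385,300), the bridge is at (378,168), the stop at (386,285), and the batten's red end at (262,137). I'll zoom in for sub-pixel corners.

Run:
```python
import cv2
I=cv2.imread('pics/w1.png')
def crop(n,y0,y1,x0,x1,s): cv2.imwrite('pics/'+n,cv2.resize(I[y0:y1,x0:x1],None,fx=s,fy=s,interpolation=cv2.INTER_CUBIC))
crop('w1a.png',0,150,230,430,4); crop('w1b.png',120,310,340,540,3.15)
```

```text
(no output)
```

View pics/w1a.png

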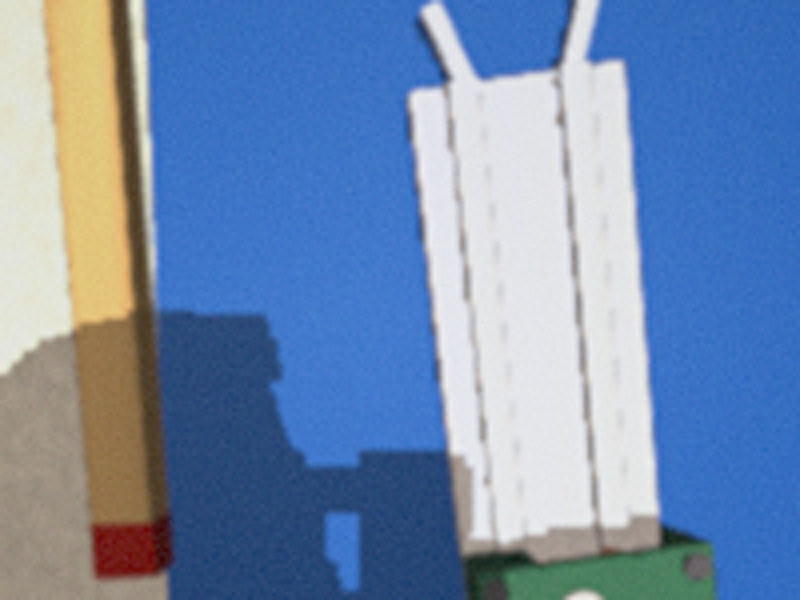

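View pics/w1b.png

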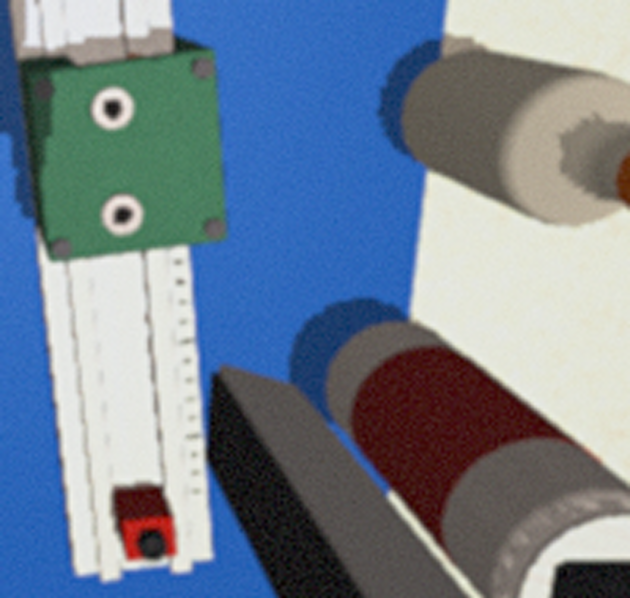

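Run:
```python
from h import *
from scipy.optimize import least_squares
d=dict(np.load('pics/w1.npz')); P=wristpose(d,d)
a=lambda x,y:(230+(x+.5)/4-.5,(y+.5)/4-.5); b=lambda x,y:(340+x/3.15,120+y/3.15)
J=[((-.035,.04,.07),b(22,66)),((.04,.04,.07),b(210,46)),((.04,-.04,.07),b(226,238)),((-.035,-.04,.07),b(52,258)),
((-.035,.19,.01),a(410,90)),((.035,.19,.01),a(623,61)),((-.035,-.225,.01),b(78,577)),((.035,-.225,.01),b(212,560))]
def T(p,q): 
    c,s=np.cos(p[2]),np.sin(p[2]); return np.array([p[0]+c*q[0]-s*q[1],p[1]+s*q[0]+c*q[1],q[2]])
f=lambda p:np.concatenate([proj(P,T(p,q))-uv for q,uv in J])
s=least_squares(f,[.605,.045,.1]); print('jig',s.x); print(s.fun.reshape(-1,2))
p=s.x; np.save('jig.npy',p)
def inv(X): 
    c,s_=np.cos(p[2]),np.sin(p[2]); e=X[:2]-p[:2]; return np.array([c*e[0]+s_*e[1],-s_*e[0]+c*e[1]])
for uv,z in [(b(118,527),.044),(b(170,518),.044),(b(113,490),.01),(b(163,485),.01)]: X=ray(P,uv,z); print('stop',X,inv(X))
for n,uv,z in [('redL',a(95,577),.048),('redR',a(152,572),.048),('topL',a(47,0),.048),('topR',a(112,0),.048),('lineL',a(93,525),.048),('lineR',a(148,520),.048)]: print(n,ray(P,uv,z))
# spray base left contour & glue
for n,uv in [('sprayL',b(328,385)),('sprayT',b(385,325)),('spraytop',b(500,550)),('glueL',b(405,110))]: X=ray(P,uv,0); print(n,X,inv(X))
print(ray(P,b(500,550),.17))
```

```text
jig [0.6064 0.0427 0.1354]
[[ 1.1267  1.4844]
 [ 1.362  -0.3838]
 [ 0.4668  0.2255]
 [-1.4755  1.3353]
 [-0.6556 -0.0018]
 [-0.2044 -0.8323]
 [-0.8676 -1.2462]
 [-0.0467 -1.0367]]
stop [ 0.6167 -0.1394  0.044 ] [-0.0144 -0.1819]
stop [ 0.641  -0.1347  0.044 ] [ 0.0103 -0.1804]
stop [ 0.6194 -0.1379  0.01  ] [-0.0115 -0.1807]
stop [ 0.6443 -0.1351  0.01  ] [ 0.0136 -0.1813]
redL [0.4435 0.0733 0.048 ]
redR [0.4623 0.075  0.048 ]
topL [0.4379 0.2433 0.048 ]
topR [0.4572 0.2433 0.048 ]
lineL [0.4437 0.0902 0.048 ]
lineR [0.4617 0.0918 0.048 ]
sprayL [ 0.7255 -0.0855  0.    ] [ 0.1007 -0.1431]
sprayT [ 0.7504 -0.0539  0.    ] [ 0.1296 -0.1152]
spraytop [ 0.8234 -0.1775  0.    ] [ 0.1853 -0.2475]
glueL [0.7482 0.0515 0.    ] [ 0.1417 -0.0104]
[ 0.7276 -0.0773  0.17  ]
```

The jig fit is good to about 1.5 px: origin (0.606, 0.043), yaw 0.135, stop face at jig y≈-0.181, which is inside the stated range. The batten's middle is at (0.4495, 0.174), yaw 0.032. The gripper should clear the spray can by about 15 mm. I'll grasp 30 mm behind the middle.

Call:
play_rows(rows=[[1,-0.02,0.03,0.04,-0.033],[1,-0.05,0.06,0.085,-0.033],[1,-0.081,0.1,0.13,-0.033],[1,-0.081,0.14,0.156,-0.033],[1,-0.081,0.19,0.156,-0.033],[1,-0.081,0.235,0.156,-0.033],[1,-0.081,0.27,0.156,-0.033],[1,-0.081,0.295,0.156,-0.033],[1,-0.081,0.315,0.156,-0.033],[1,-0.081,0.325,0.156,-0.033],[1,-0.081,0.325,0.156,-0.033],[1,-0.081,0.325,0.156,-0.033],[0.1,-0.081,0.325,0.156,-0.033],[0.1,-0.081,0.325,0.156,-0.033],[0.1,-0.081,0.325,0.156,-0.033],[0.1,-0.081,0.325,0.156,-0.033],[0.1,-0.081,0.325,0.156,-0.033],[0.1,-0.081,0.325,0.156,-0.033]])

```text
time_s: 3.8
eef_pos: [0.4487, 0.2043, 0.0254]
ee_rot: [-1.57, -0.024, 0.025]
contact_force: [0.7, 1.0, -0.0]
width: 0.0499
```

Run:
```python
from h import *
o,c=snap('side','s2.png'); o,c=snap('wrist','w2.png')
print(o['eef_pos'],o['ee_rot'],o['width'],o['contact_force'])
a=cv2.imread('pics/s2.png')[170:310,190:430]; a=cv2.resize(a,(480,280)); b=cv2.resize(cv2.imread('pics/w2.png'),(480,300)); cv2.imwrite('pics/c2.png',np.vstack([a,b]))
```

```text
[0.4486 0.2043 0.0253] [-1.5703 -0.0241  0.0252] 0.045070282411559 [-0.4747 -0.0912  0.5367]
```

View pics/c2.png

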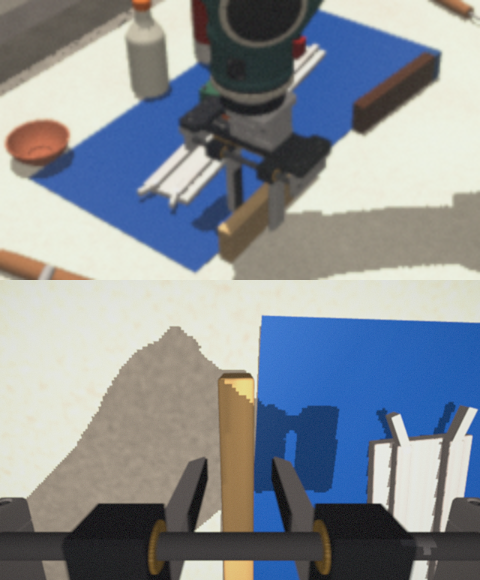

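The gripper straddles the batten centrally (wrist view, rear end at (237,378)) and the fingers are still closing. I'll finish closing and lift.

Call:
play_rows(rows=[[0.1,0,0,0,0],[0.1,0,0,0,0],[0.1,0,0,0,0],[0.1,0,0,0,0],[0.1,0,0,0,0],[0.1,0,-0.01,0,0],[0.1,0,-0.025,0,0],[0.1,0,-0.045,0,0],[0.1,0,-0.06,0,0],[0.1,0,-0.06,0,0]])

```text
time_s: 4.9
eef_pos: [0.4498, 0.2047, 0.0877]
ee_rot: [-1.57, -0.027, 0.022]
contact_force: [0.3, 0.4, -1.6]
width: 0.0199
```

Run:
```python
from h import *
o,c=snap('side','s3.png'); o2,c2=snap('wrist','w3.png'); np.savez('pics/w3.npz',**c2,eef_pos=o2['eef_pos'],ee_rot=o2['ee_rot'])
print(o2['eef_pos'],o2['ee_rot'],o2['width'],o2['contact_force'])
a=cv2.imread('pics/s3.png')[170:310,190:430]; a=cv2.resize(a,(480,280)); b=cv2.resize(cv2.imread('pics/w3.png'),(480,300)); cv2.imwrite('pics/c3.png',np.vstack([a,b]))
# target
p=np.load('jig.npy'); c,s=np.cos(p[2]),np.sin(p[2]); X=R.from_rotvec(o2['ee_rot']).as_matrix()
az=np.arctan2(X[1,0],X[0,0]); print('az',az,'turn',-(p[2]-az))
for jy in (.19,.06):
  t=np.array([p[0]+c*-.002-s*jy,p[1]+s*-.002+c*jy,.1]); print(jy,t,'tool shift',X.T@(t-o2['eef_pos']))
```

```text
[0.4493 0.2043 0.0864] [-1.5701 -0.0255  0.0231] 0.019714006111783516 [-0.11   -0.8836 -1.9302]
az 0.030933936332384483 turn -0.10442000738183735
0.19 [0.5788 0.2307 0.1   ] tool shift [ 0.1302 -0.0134  0.0224]
0.06 [0.5963 0.1019 0.1   ] tool shift [ 0.1438 -0.0134 -0.1069]
```

View pics/c3.png

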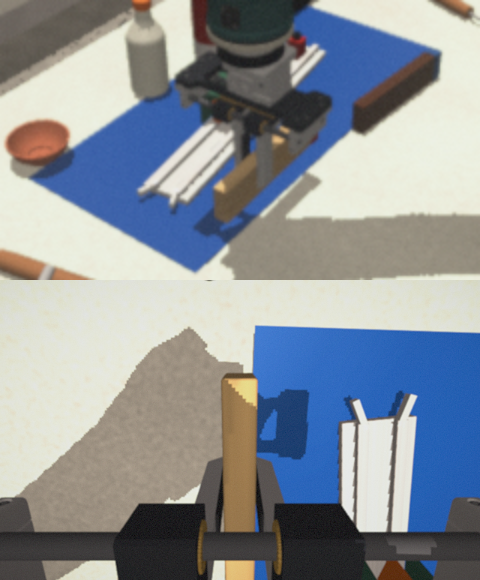

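The batten is held level and firmly (width 19.7 mm). I'll move it over the entry channel with the tip about 30 mm short of the bridge.

Call:
play_rows(rows=[[0.1,0.02,0,0.005,-0.02],[0.1,0.05,0,0.012,-0.05],[0.1,0.085,0,0.022,-0.08],[0.1,0.115,0,0.03,-0.104],[0.1,0.129,0,0.032,-0.104],[0.1,0.129,0,0.032,-0.104],[0.1,0.129,0.03,0.032,-0.104],[0.1,0.129,0.03,0.032,-0.104],[0.1,0.129,0.03,0.032,-0.104]])

```text
time_s: 5.9
eef_pos: [0.5758, 0.2399, 0.0554]
ee_rot: [-1.568, -0.105, 0.108]
contact_force: [0.5, 0.6, -1.0]
width: 0.0198
```

```bash
cat >> h.py <<'E'
def jig(X):
    p=np.load('jig.npy'); c,s=np.cos(p[2]),np.sin(p[2]); e=np.array(X[:2])-p[:2]; return np.array([c*e[0]+s*e[1],-s*e[0]+c*e[1],X[2]])
def jw(q):
    p=np.load('jig.npy'); c,s=np.cos(p[2]),np.sin(p[2]); return np.array([p[0]+c*q[0]-s*q[1],p[1]+s*q[0]+c*q[1],q[2]])
def st(o=None):
    o=o or manip.get_obs(); X=R.from_rotvec(o['ee_rot']).as_matrix()
    print('t',o['time_s'],'jigpos',jig(o['eef_pos']),'daz',np.arctan2(X[1,0],X[0,0])-np.load('jig.npy')[2],'F',X.T@o['contact_force'],'w',o['width'])
E
python3 - <<'E'
from h import *
st()
o,c=snap('scene','s4.png'); 
a=c['pixels'][145:255,230:370,::-1]; cv2.imwrite('pics/c4s.png',cv2.resize(a,None,fx=5,fy=5,interpolation=cv2.INTER_CUBIC))
o2,c2=snap('wrist','w4.png'); np.savez('pics/w4.npz',**c2,eef_pos=o2['eef_pos'],ee_rot=o2['ee_rot'])
P=wristpose(c2,o2)
I=c2['pixels'][:,:,::-1].copy()
for x in (-.013,.013):
  for y in (.1,.15,.19):
    u=proj(P,jw([x,y,.018])); print(u); cv2.circle(I,tuple(int(k) for k in u),2,(0,0,255),-1)
cv2.imwrite('pics/c4w.png',I)
E
```

```text
t 5.9 jigpos [-0.0038  0.1995  0.0554] daz 4.661315186466064e-05 F [0.6154 0.9737 0.4829] w 0.019824632289733937
[303.4146 368.3814]
[302.5556 305.0917]
[301.7932 248.9161]
[340.7035 368.4202]
[342.0076 305.1294]
[343.165  248.9526]
```

View pics/c4s.png

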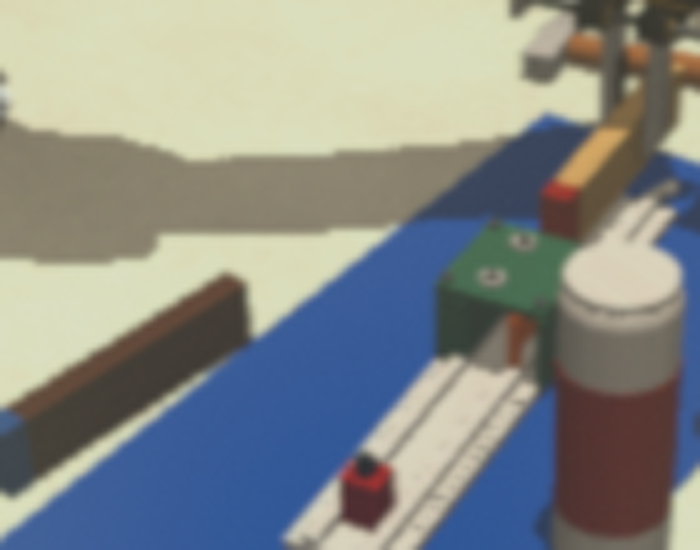

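View pics/c4w.png

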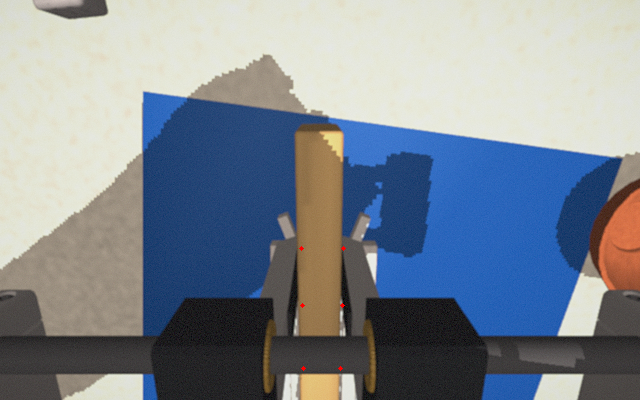

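Run:
```python
from h import *
d=dict(np.load('pics/w4.npz')); P=wristpose(d,d)
for q in [(-.035,.19,.01),(.035,.19,.01),(-.013,.19,.018),(.013,.19,.018),(-.023,.19,.018),(.023,.19,.018)]: print(q,proj(P,jw(q)))
a=d['pixels'][120:330,250:400,::-1]; cv2.imwrite('pics/c5.png',cv2.resize(a,None,fx=2.8,fy=2.8,interpolation=cv2.INTER_CUBIC)[:, :])
a=d['pixels'][200:300,250:400,::-1]; cv2.imwrite('pics/c5b.png',cv2.resize(a,None,fx=5,fy=5,interpolation=cv2.INTER_CUBIC)[:, :])
```

```text
(-0.035, 0.19, 0.01) [268.5368 243.9417]
(0.035, 0.19, 0.01) [376.2189 244.0359]
(-0.013, 0.19, 0.018) [301.7932 248.9161]
(0.013, 0.19, 0.018) [343.165  248.9526]
(-0.023, 0.19, 0.018) [285.8821 248.9021]
(0.023, 0.19, 0.018) [359.0785 248.9666]
```

View pics/c5b.png

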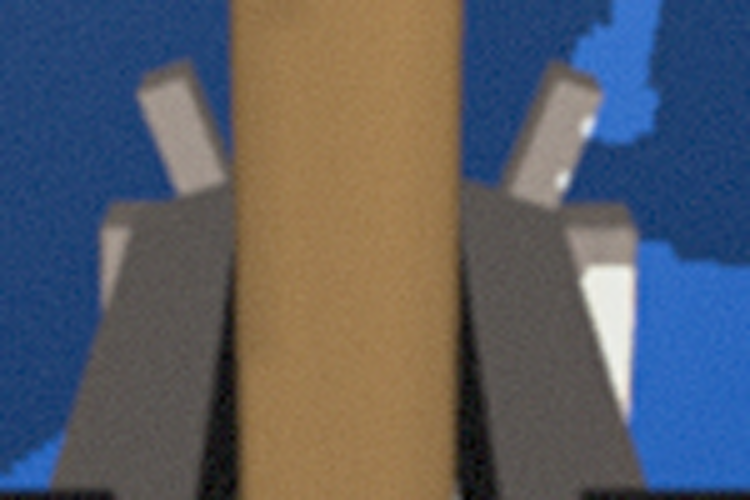

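Run:
```python
from h import *
d=dict(np.load('pics/w4.npz')); X=R.from_rotvec(d['ee_rot']).as_matrix(); print(X, d['eef_pos'], jig(d['eef_pos']))
p=np.load('jig.npy')[2]; Z=R.from_euler('z',-p).as_matrix(); print(Z@X)
o=manip.get_obs(); print(Z@R.from_rotvec(o['ee_rot']).as_matrix(), o['eef_pos'],jig(o['eef_pos']))
```

```text
[[ 0.9909 -0.     -0.1348]
 [ 0.1348  0.0002  0.9909]
 [ 0.     -1.      0.0002]] [0.5764 0.2401 0.0562] [-0.0031  0.1996  0.0562]
[[ 1.      0.      0.0002]
 [-0.0002  0.0002  1.    ]
 [ 0.     -1.      0.0002]]
[[ 1.      0.0009  0.0002]
 [-0.0002  0.0003  1.    ]
 [ 0.0009 -1.      0.0003]] [0.5768 0.2402 0.0566] [-0.0027  0.1997  0.0566]
```

Run:
```python
from h import *
d=dict(np.load('pics/w4.npz')); P=wristpose(d,d)
print(d['hand_eye']); print(P[1], jig(P[1])); q=jw((0,.19,.01)); print(q, P[0].T@(q-P[1]), proj(P,q)); 
X=R.from_rotvec(d['ee_rot']).as_matrix(); print(X.T@(q-d['eef_pos']))
st()
```

```text
[[ 1.      0.001  -0.0004  0.001 ]
 [ 0.0007 -0.2725  0.9622 -0.1689]
 [ 0.0008 -0.9622 -0.2725  0.0803]
 [ 0.      0.      0.      1.    ]]
[0.5666 0.3198 0.2251] [-0.0021  0.2799  0.2251]
[0.5808 0.231  0.01  ] [0.0021 0.028  0.2315] [322.374  243.9888]
[ 0.0031  0.0462 -0.0096]
t 6.0 jigpos [-0.0027  0.1997  0.0566] daz -0.00023719332613514332 F [0.1972 0.2367 0.3932] w 0.020242361614582618
```

The hand-eye shift varies by about 1.5 mm from reading to reading. Comparing batten and plate in the same image puts the batten at jig x≈-2.9 mm, which matches the pose (-3.1). I'll centre to about -1 mm and lower it.

Call:
play_rows(rows=[[0.1,0.0015,0,0,0],[0.1,0.0015,0.005,0,0],[0.1,0.0015,0.01,0,0],[0.1,0.0015,0.014,0,0],[0.1,0.0015,0.017,0,0],[0.1,0.0015,0.019,0,0],[0.1,0.0015,0.019,0,0]])

```text
time_s: 6.7
eef_pos: [0.5781, 0.2404, 0.0372]
ee_rot: [-1.568, -0.106, 0.106]
contact_force: [0.2, -0.1, -0.8]
width: 0.0194
```

Run:
```python
from h import *
st()
o,c=snap('scene','s6.png'); 
a=c['pixels'][145:235,270:370,::-1]; a=cv2.resize(a,None,fx=4,fy=4,interpolation=cv2.INTER_CUBIC)
o,c=snap('wrist','w6.png'); b=c['pixels'][110:300,220:420,::-1]; b=cv2.resize(b,(379,360))
cv2.imwrite('pics/c6.png',np.hstack([a,b])); st()
```

```text
t 6.7 jigpos [-0.0013  0.1997  0.0372] daz -0.00013011506905441506 F [ 0.1919  0.8247 -0.104 ] w 0.019439773492425875
t 6.8 jigpos [-0.0011  0.1998  0.0376] daz -0.00016202500725626123 F [-0.7592  1.0329 -0.9061] w 0.01977158597064781
```

View pics/c6.png

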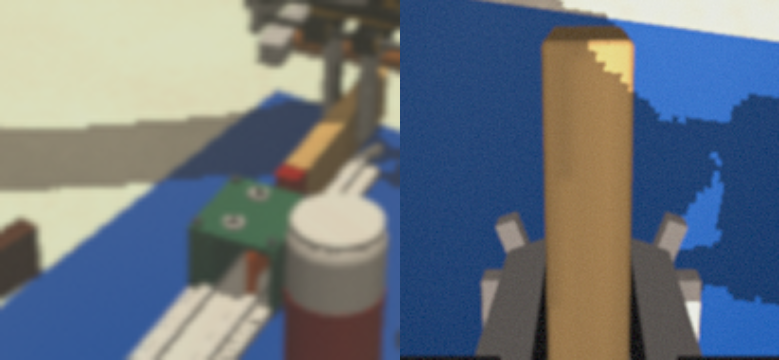

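It is centred in the lips and hasn't touched yet. I'll lower the last 2 to 3 mm, let go so it settles, and regrip.

Call:
play_rows(rows=[[0.1,0,0.001,0,0],[0.1,0,0.002,0,0],[0.1,0,0.0025,0,0],[0.1,0,0.0025,0,0]])

```text
time_s: 7.2
eef_pos: [0.5784, 0.2405, 0.0353]
ee_rot: [-1.568, -0.107, 0.105]
contact_force: [-0.5, -0.5, 2.4]
width: 0.02
```

```bash
python3 -c "
from h import *
st()"
```

```text
t 7.2 jigpos [-0.0011  0.1997  0.0353] daz -0.0002596951292784533 F [-0.5856 -2.3597 -0.4554] w 0.020020272317473994
```

Contact with the floor reads about 3 N. Now I'll release, regrip, and start feeding.

Call:
play_rows(rows=[[0.4,0,0,0,0],[0.4,0,0,0,0],[0.4,0,0,0,0],[0.1,-0.001,0,0,0],[0.1,-0.001,0,0,0],[0.1,-0.001,0,0,0],[0.1,-0.001,0,0,0],[0.1,-0.001,0,0,0],[0.1,-0.001,0,0,0],[0.1,-0.001,0,-0.005,0],[0.1,-0.001,0,-0.013,0],[0.1,-0.001,0,-0.02,0],[0.1,-0.001,0,-0.02,0]])

```text
time_s: 8.5
eef_pos: [0.5806, 0.2189, 0.0353]
ee_rot: [-1.569, -0.106, 0.104]
contact_force: [0.1, -0.5, 0.4]
width: 0.0197
```

Run:
```python
from h import *
st()
o,c=snap('scene','s7.png'); 
a=c['pixels'][145:235,270:370,::-1]; a=cv2.resize(a,None,fx=4,fy=4,interpolation=cv2.INTER_CUBIC)
o,c=snap('side','s7b.png'); b=c['pixels'][180:290,250:360,::-1]; b=cv2.resize(b,(360,360),interpolation=cv2.INTER_CUBIC)
cv2.imwrite('pics/c7.png',np.hstack([a,b])); st()
```

```text
t 8.5 jigpos [-0.0018  0.178   0.0353] daz -0.001854757332831275 F [ 0.0202 -0.4201 -0.5187] w 0.019702993757117742
t 8.6 jigpos [-0.002   0.1791  0.0353] daz -0.0009253925062653046 F [ 0.1263 -1.4189 -0.8177] w 0.019776480041597676
```

View pics/c7.png

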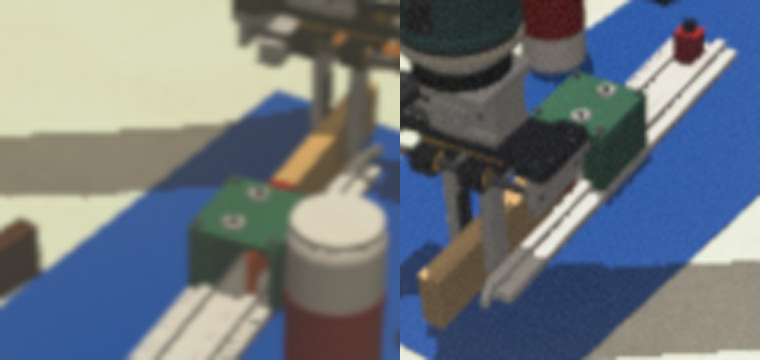

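It's sliding freely, with the tip at about y=0.05. Next I'll feed it under the bridge.

Call:
play_rows(rows=[[0.1,0,0,-0.006,0],[0.1,0,0,-0.013,0],[0.1,0,0,-0.02,0],[0.1,0,0,-0.027,0],[0.1,0,0,-0.034,0],[0.1,0,0,-0.041,0],[0.1,0,0,-0.048,0],[0.1,0,0,-0.055,0],[0.1,0,0,-0.06,0],[0.1,0,0,-0.06,0]])

```text
time_s: 9.6
eef_pos: [0.588, 0.1597, 0.0353]
ee_rot: [-1.568, -0.105, 0.105]
contact_force: [-4.8, -0.8, 3.4]
width: 0.0199
```

Run:
```python
from h import *
st()
o,c=snap('scene','s8.png'); 
a=c['pixels'][145:235,270:370,::-1]; a=cv2.resize(a,None,fx=4,fy=4,interpolation=cv2.INTER_CUBIC)
o,c=snap('wrist','w8.png'); b=c['pixels'][:,100:540,::-1]; b=cv2.resize(b,(396,360))
cv2.imwrite('pics/c8.png',np.hstack([a,b])); st()
```

```text
t 9.6 jigpos [-0.0025  0.1184  0.0353] daz -0.001909899371441176 F [-4.8984 -3.4061 -0.1778] w 0.01986342049681898
t 9.7 jigpos [-0.0025  0.1183  0.0353] daz -0.0017804776464971639 F [-5.189  -5.355  -2.0587] w 0.019397993044480786
```

View pics/c8.png

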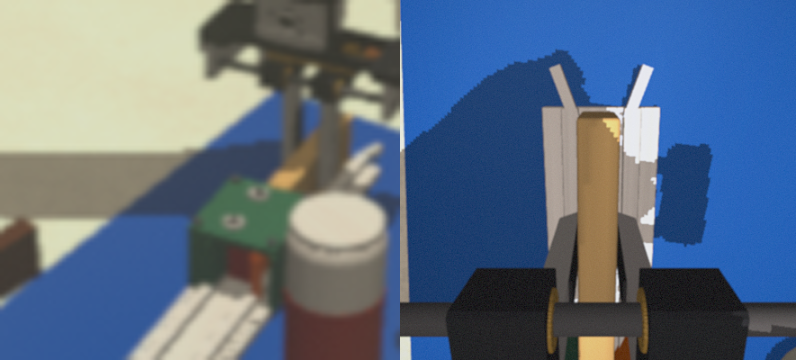

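The pad is pushing sideways with about 5 N, as expected, and the red end shows in the opening at (237,260). I'll continue to grip y≈0.06.

Call:
play_rows(rows=[[0.1,0,0,-0.006,0],[0.1,0,0,-0.012,0],[0.1,0,0,-0.018,0],[0.1,0,0,-0.024,0],[0.1,0,0,-0.03,0],[0.1,0,0,-0.036,0],[0.1,0,0,-0.042,0],[0.1,0,0,-0.048,0],[0.1,0,0,-0.053,0],[0.1,0,0,-0.056,0],[0.1,0,0,-0.056,0]])

```text
time_s: 10.8
eef_pos: [0.595, 0.1041, 0.0353]
ee_rot: [-1.569, -0.104, 0.106]
contact_force: [-5.4, 0.8, 5.2]
width: 0.0197
```

Run:
```python
from h import *
st()
o,c=snap('scene','s9.png'); 
a=c['pixels'][145:235,270:370,::-1]; a=cv2.resize(a,None,fx=4,fy=4,interpolation=cv2.INTER_CUBIC)
o,c=snap('wrist','w9.png'); b=c['pixels'][:,100:540,::-1]; b=cv2.resize(b,(396,360))
cv2.imwrite('pics/c9.png',np.hstack([a,b])); st()
```

```text
t 10.8 jigpos [-0.0031  0.0623  0.0353] daz -0.0017235833394851352 F [-5.2279 -5.2235  1.5429] w 0.01974806911718387
t 10.9 jigpos [-0.003   0.0623  0.0353] daz -0.0017166843746268257 F [-5.7801 -3.7229  1.4126] w 0.02015661579046542
```

View pics/c9.png

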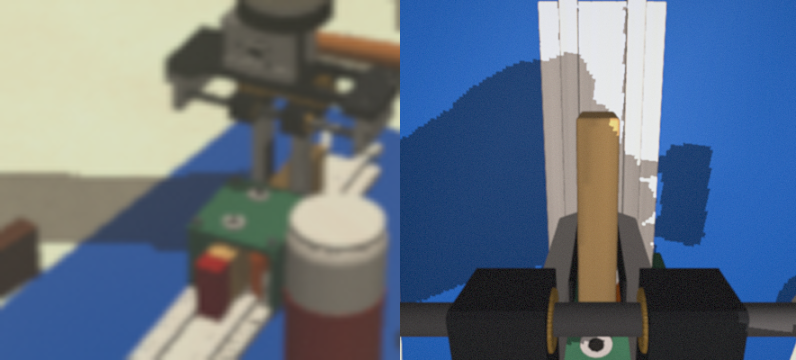

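The red end is out under the exit, with its tip at about -0.07. I'll regrip near the rear end and push on.

Call:
play_rows(rows=[[0.4,0,0,0,0],[0.4,0,0,0,0],[0.4,0,0,0,0],[0.4,0,0,0.02,0],[0.4,0,0,0.04,0],[0.4,0,0,0.054,0],[0.4,0,0,0.054,0],[0.1,0,0,0.054,0],[0.1,0,0,0.054,0],[0.1,0,0,0.054,0],[0.1,0,0,0.054,0],[0.1,0,0,0.054,0],[0.1,0,0,0.054,0]])

```text
time_s: 12.2
eef_pos: [0.5878, 0.1565, 0.0351]
ee_rot: [-1.57, -0.103, 0.105]
contact_force: [-0.8, -5.4, 2.2]
width: 0.0195
```

Run:
```python
from h import *
st()
o,c=snap('wrist','w10.png'); b=c['pixels'][:,100:540,::-1]; b=cv2.resize(b,(396,360))
cv2.imwrite('pics/c10.png',b); st()
```

```text
t 12.2 jigpos [-0.003   0.1153  0.0351] daz -0.0026068105136868025 F [-1.535  -2.2302 -5.2561] w 0.019511693573459093
t 12.25 jigpos [-0.003   0.1153  0.0352] daz -0.0025086722238057135 F [-1.8913 -2.3148 -5.2381] w 0.01992063960469427
```

View pics/c10.png

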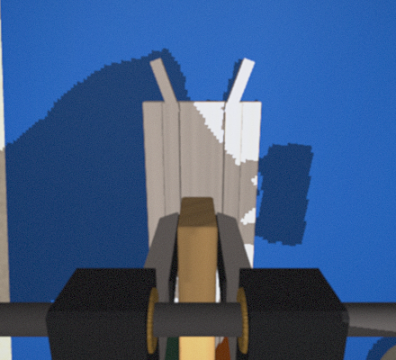

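Call:
play_rows(rows=[[0.1,0,0,-0.006,0],[0.1,0,0,-0.012,0],[0.1,0,0,-0.018,0],[0.1,0,0,-0.024,0],[0.1,0,0,-0.03,0],[0.1,0,0,-0.036,0],[0.1,0,0,-0.042,0],[0.1,0,0,-0.048,0],[0.1,0,0,-0.053,0],[0.1,0,0,-0.055,0],[0.1,0,0,-0.055,0]])

```text
time_s: 13.35
eef_pos: [0.5948, 0.1021, 0.0352]
ee_rot: [-1.57, -0.103, 0.106]
contact_force: [-3.3, 0.9, 0.5]
width: 0.0198
```

Run:
```python
from h import *
st()
o,c=snap('scene','s11.png'); 
a=c['pixels'][145:265,270:390,::-1]; a=cv2.resize(a,None,fx=3,fy=3,interpolation=cv2.INTER_CUBIC)
o,c=snap('wrist','w11.png'); b=c['pixels'][:,100:540,::-1]; b=cv2.resize(b,(396,360))
cv2.imwrite('pics/c11.png',np.hstack([a,b])); st()
```

```text
t 13.35 jigpos [-0.0035  0.0604  0.0352] daz -0.0024088868547226527 F [-3.1439 -0.4986  1.3416] w 0.01977221038311853
t 13.45 jigpos [-0.0035  0.0604  0.0352] daz -0.002442278216000293 F [-4.0489 -1.6412  1.5767] w 0.019947213191164846
```

View pics/c11.png

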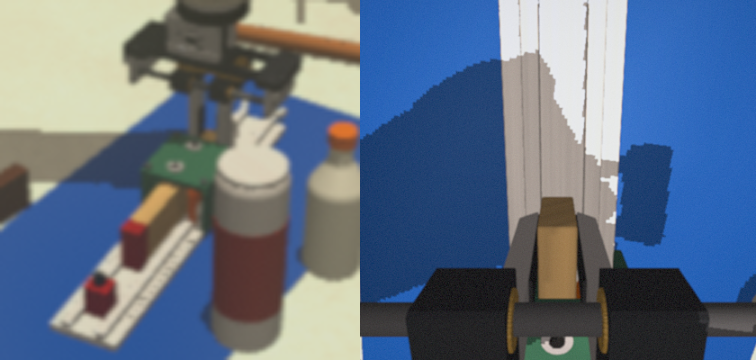

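The tip is at about -0.125, with roughly 55 mm left. I'll release, rise over the bridge to the exit side, and look from there.

Call:
play_rows(rows=[[0.6,0,0,0,0],[0.6,0,0,0,0],[0.6,0,0,0,0],[0.6,0,0,0,0],[0.6,0,-0.03,0,0],[0.6,0,-0.07,0,0],[0.6,0,-0.12,0,0],[0.6,0,-0.14,-0.03,0],[0.6,0,-0.14,-0.07,0],[0.6,0,-0.14,-0.105,0],[0.6,0,-0.14,-0.13,0],[0.6,0,-0.14,-0.135,0],[0.6,0,-0.14,-0.135,0],[0.6,0,-0.14,-0.135,0]])

```text
time_s: 14.85
eef_pos: [0.6128, -0.0301, 0.1755]
ee_rot: [-1.569, -0.104, 0.107]
contact_force: [0.7, 0.8, -0.4]
width: 0.056
```

Run:
```python
from h import *
st()
o,c=snap('wrist','w12.png'); np.savez('pics/w12.npz',**c,eef_pos=o['eef_pos'],ee_rot=o['ee_rot'])
o,c=snap('side','s12.png'); cv2.imwrite('pics/c12.png',cv2.resize(c['pixels'][130:290,230:430,::-1],None,fx=3,fy=3,interpolation=cv2.INTER_CUBIC)); st()
```

```text
t 14.85 jigpos [-0.0035 -0.073   0.1755] daz -0.0010386051972730015 F [0.7856 0.4446 0.7346] w 0.05595987126385695
t 14.95 jigpos [-0.0035 -0.0729  0.1755] daz -0.0005334228108439532 F [ 0.1694  0.2579 -0.545 ] w 0.05642693601883862
```

View pics/w12.png

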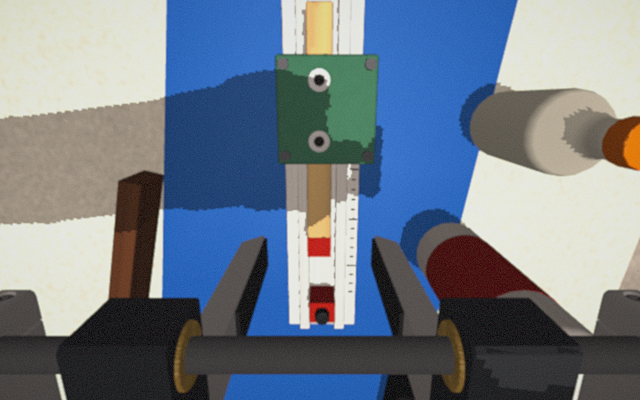

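View pics/c12.png

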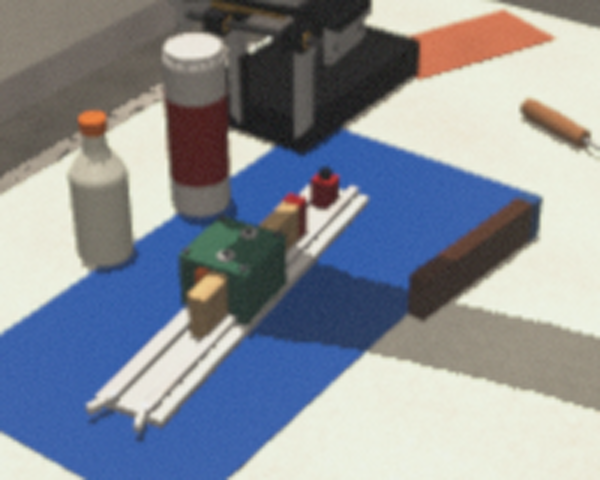

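Wrist view: the red tip is at (319,255), the stop at (321,298), and the spray can's base edge at (416,240). I'll measure the gap and clearance now.

Run:
```python
from h import *
d=dict(np.load('pics/w12.npz')); P=wristpose(d,d)
a=d['pixels'][215:335,270:430,::-1]; cv2.imwrite('pics/c13.png',cv2.resize(a,None,fx=5,fy=5,interpolation=cv2.INTER_CUBIC))
for n,uv,z in [('tip',(319,255.5),.058),('sprayL',(416,240),0),('sprayT',(440,222),0),('brL',(276,163),.07),('brR',(375,163),.07),('rear',(320,1.5),.058)]: print(n,jig(ray(P,uv,z)))
for q in [(-.035,-.04,.07),(.04,-.04,.07),(-.035,-.225,.01),(.035,-.225,.01)]: print(q,proj(P,jw(q)))
```

```text
tip [-0.0029 -0.1235  0.058 ]
sprayL [ 0.0975 -0.1324  0.    ]
sprayT [ 0.1206 -0.1127  0.    ]
brL [-0.0363 -0.0398  0.07  ]
brR [ 0.0407 -0.0398  0.07  ]
rear [-0.0021  0.0756  0.058 ]
(-0.035, -0.04, 0.07) [277.6361 163.2099]
(0.04, -0.04, 0.07) [374.1163 163.2263]
(-0.035, -0.225, 0.01) [289.4536 323.1556]
(0.035, -0.225, 0.01) [354.1774 323.2321]
```

View pics/c13.png

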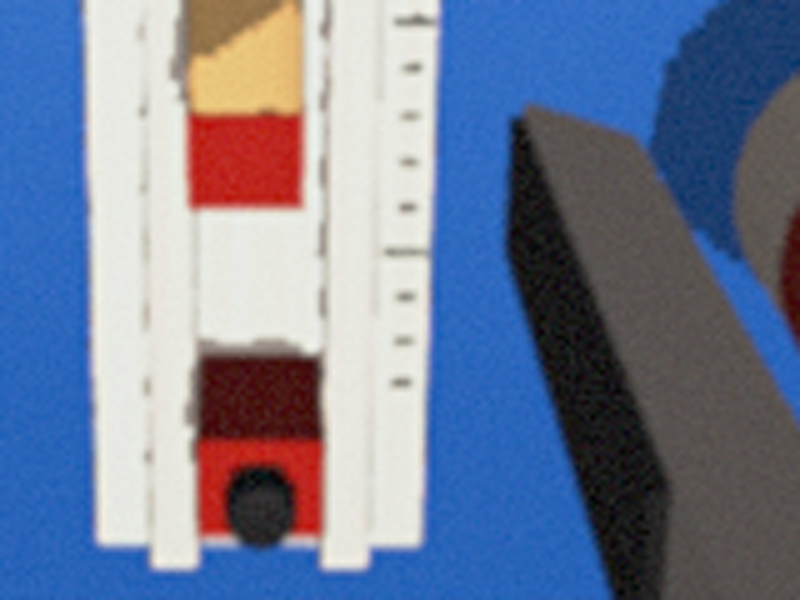

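Run:
```python
from h import *
d=dict(np.load('pics/w12.npz')); P=wristpose(d,d)
for n,uv,z in [('tip',(319,256.4),.058),('stoptop',(322,302.4),.044),('stopbot',(322,286),.01),('redline',(319,238),.058)]: print(n,jig(ray(P,uv,z)))
```

```text
tip [-0.0029 -0.1243  0.058 ]
stoptop [-0.0001 -0.1785  0.044 ]
stopbot [ 0.0001 -0.1801  0.01  ]
redline [-0.0029 -0.1071  0.058 ]
```

The gap to the stop is about 55 mm (±2), and the spray can is about 12 mm clear. I'll descend and grip.

Call:
play_rows(rows=[[0.6,0,0.02,0,0],[0.6,0,0.05,0,0],[0.6,0,0.08,0,0],[0.6,0,0.105,0,0],[0.6,0,0.125,0,0],[0.6,0,0.137,0,0],[0.6,0,0.14,0,0],[0.6,0,0.14,0,0],[0.1,0,0.14,0,0],[0.1,0,0.14,0,0],[0.1,0,0.14,0,0],[0.1,0,0.14,0,0],[0.1,0,0.14,0,0],[0.1,0,0.14,0,0],[0.1,0,0.14,0,0],[0.1,0,0.14,0,0]])

```text
time_s: 16.55
eef_pos: [0.6127, -0.0302, 0.0357]
ee_rot: [-1.57, -0.105, 0.107]
contact_force: [-2.0, -0.8, 4.9]
width: 0.0198
```

Run:
```python
from h import *
st()
o,c=snap('scene','s14.png'); a=c['pixels'][160:280,270:390,::-1]; a=cv2.resize(a,None,fx=3,fy=3,interpolation=cv2.INTER_CUBIC)
o,c=snap('wrist','w14.png'); b=c['pixels'][:,100:540,::-1]; b=cv2.resize(b,(396,360))
cv2.imwrite('pics/c14.png',np.hstack([a,b])); st()
```

```text
t 16.55 jigpos [-0.0036 -0.0731  0.0357] daz -0.0005778097958588357 F [-2.1361 -4.9413 -0.5271] w 0.01979155641828138
t 16.65 jigpos [-0.0037 -0.0732  0.0357] daz -0.0006420020256869552 F [-3.9411 -4.998   0.2237] w 0.020000706417090328
```

View pics/c14.png

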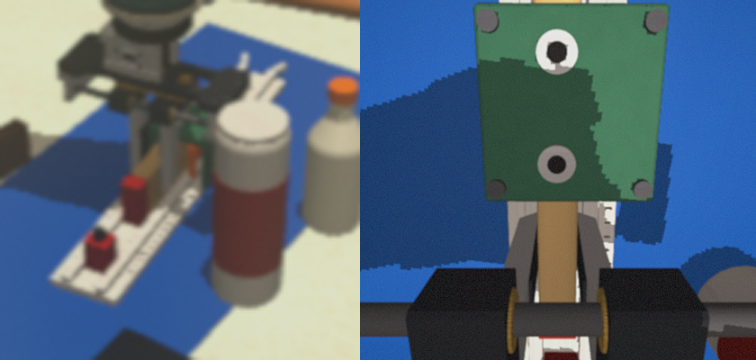

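It's gripped. I'll pull 45 mm slowly, then creep.

Call:
play_rows(rows=[[0.1,0,0,-0.004,0],[0.1,0,0,-0.008,0],[0.1,0,0,-0.012,0],[0.1,0,0,-0.016,0],[0.1,0,0,-0.02,0],[0.1,0,0,-0.024,0],[0.1,0,0,-0.028,0],[0.1,0,0,-0.032,0],[0.1,0,0,-0.036,0],[0.1,0,0,-0.039,0],[0.1,0,0,-0.042,0],[0.1,0,0,-0.044,0]])

```text
time_s: 17.85
eef_pos: [0.6185, -0.0726, 0.0357]
ee_rot: [-1.568, -0.105, 0.108]
contact_force: [-1.9, 7.2, 3.4]
width: 0.0195
```

Run:
```python
from h import *
st()
o,c=snap('scene','s15.png'); a=c['pixels'][170:270,270:370,::-1]; a=cv2.resize(a,None,fx=5,fy=5,interpolation=cv2.INTER_CUBIC)
cv2.imwrite('pics/c15.png',a); st()
```

```text
t 17.85 jigpos [-0.0036 -0.1159  0.0357] daz 0.00043402194341543576 F [-0.9327 -3.4216  7.3915] w 0.01948987133730194
t 17.9 jigpos [-0.0036 -0.1162  0.0357] daz 0.00017200529738645165 F [-1.9725 -3.9119  5.86  ] w 0.019734720307237993
```

View pics/c15.png

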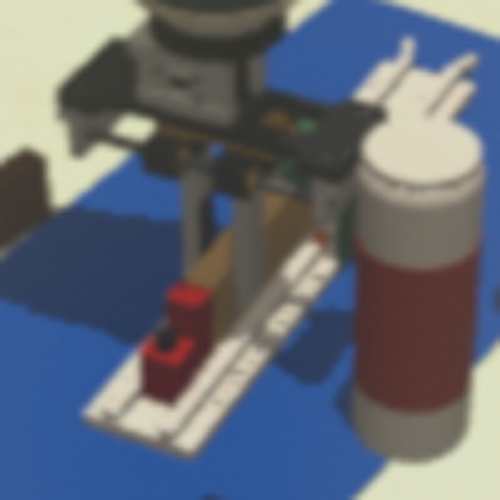

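Sliding takes about 7 N, with roughly 12 mm left. I'll creep in 1 mm rows.

Call:
play_rows(rows=[[0.1,0,0,-0.001,0],[0.1,0,0,-0.002,0],[0.1,0,0,-0.003,0],[0.1,0,0,-0.004,0],[0.1,0,0,-0.005,0],[0.1,0,0,-0.006,0],[0.1,0,0,-0.007,0],[0.1,0,0,-0.008,0]])

```text
time_s: 18.7
eef_pos: [0.6195, -0.0792, 0.0358]
ee_rot: [-1.566, -0.106, 0.109]
contact_force: [-2.7, 7.4, 3.7]
width: 0.02
```

Run:
```python
from h import *
st()
o,c=snap('wrist','w16.png'); b=c['pixels'][250:400,220:420,::-1]; cv2.imwrite('pics/c16.png',cv2.resize(b,None,fx=3,fy=3))
st()
```

```text
t 18.7 jigpos [-0.0034 -0.1226  0.0358] daz 0.0014586242150910755 F [-1.6433 -3.7039  7.6706] w 0.01995237644888094
t 18.75 jigpos [-0.0034 -0.1228  0.0358] daz 0.0012940681721335667 F [-1.7135 -4.1189  7.5959] w 0.02011746920947784
```

View pics/c16.png

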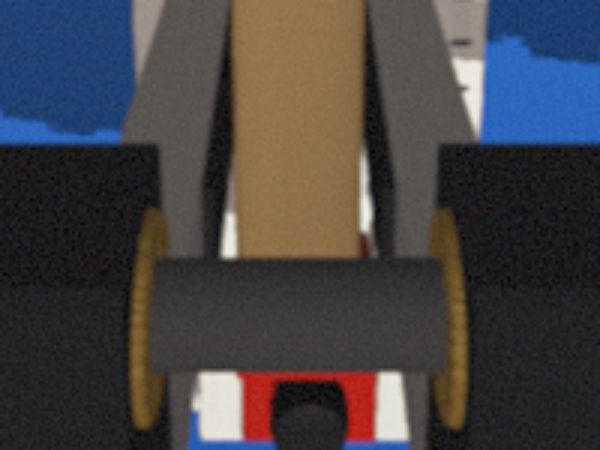

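Call:
play_rows(rows=[[0.1,0,0,-0.001,0],[0.1,0,0,-0.0017,0],[0.1,0,0,-0.0024,0],[0.1,0,0,-0.003,0],[0.1,0,0,-0.0036,0]])

```text
time_s: 19.25
eef_pos: [0.62, -0.0814, 0.0358]
ee_rot: [-1.565, -0.107, 0.109]
contact_force: [-2.4, 8.2, 4.5]
width: 0.02
```

Call:
play_rows(rows=[[0.1,0,0,-0.0008,0],[0.1,0,0,-0.0014,0],[0.1,0,0,-0.002,0]])

```text
time_s: 19.55
eef_pos: [0.6202, -0.082, 0.0359]
ee_rot: [-1.563, -0.108, 0.11]
contact_force: [-2.9, 7.6, 4.8]
width: 0.0197
```

```bash
python3 -c "
from h import *
st()"
```

```text
t 19.55 jigpos [-0.0031 -0.1254  0.0359] daz 0.0037829170665500678 F [-1.8133 -4.7427  7.9453] w 0.01974164140842409
```

Call:
play_rows(rows=[[0.1,0,0,-0.001,0],[0.1,0,0,-0.0018,0],[0.1,0,0,-0.0024,0],[0.1,0,0,-0.003,0]])

```text
time_s: 19.95
eef_pos: [0.6207, -0.0835, 0.036]
ee_rot: [-1.561, -0.109, 0.111]
contact_force: [-2.0, 7.9, 5.0]
width: 0.0194
```

Run:
```python
from h import *
st()
o,c=snap('scene','s17.png'); a=c['pixels'][210:270,270:330,::-1]; a=cv2.resize(a,None,fx=9,fy=9,interpolation=cv2.INTER_CUBIC)
cv2.imwrite('pics/c17.png',a); st()
```

```text
t 19.95 jigpos [-0.0029 -0.127   0.036 ] daz 0.004998121419625773 F [-0.8508 -4.9225  8.0869] w 0.01936541057728009
t 20.0 jigpos [-0.0029 -0.1272  0.036 ] daz 0.004819639948912546 F [-1.706  -4.5484  8.0071] w 0.01964842621424678
```

View pics/c17.png

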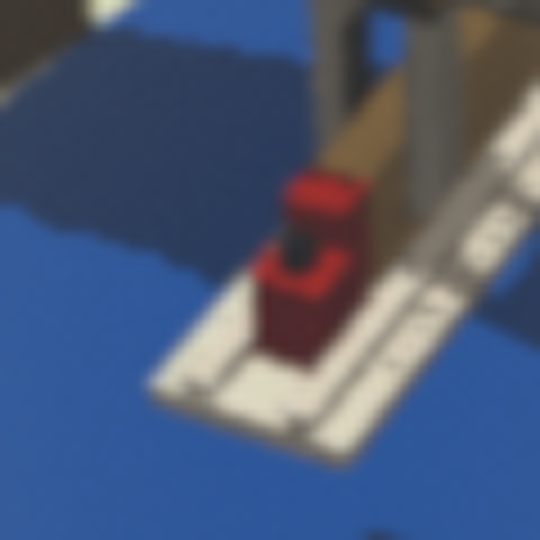

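Still sliding at 8 N with no rise, and the tip is at about -0.178. I'll keep creeping.

Call:
play_rows(rows=[[0.1,0,0,-0.001,0],[0.1,0,0,-0.0018,0],[0.1,0,0,-0.0024,0]])

```text
time_s: 20.3
eef_pos: [0.621, -0.0843, 0.0361]
ee_rot: [-1.56, -0.11, 0.112]
contact_force: [-3.0, 10.6, 5.0]
width: 0.0197
```

Call:
play_rows(rows=[[0.1,0,0,-0.001,0],[0.1,0,0,-0.0018,0]])

```text
time_s: 20.5
eef_pos: [0.6209, -0.0844, 0.036]
ee_rot: [-1.558, -0.111, 0.113]
contact_force: [-4.2, 11.8, 5.4]
width: 0.0198
```

The force is rising (10.6 then 11.8 N) and the position has stalled. One more small step will confirm it.

Call:
play_rows(rows=[[0.1,0,0,-0.001,0],[0.1,0,0,-0.002,0]])

```text
time_s: 20.7
eef_pos: [0.621, -0.0844, 0.036]
ee_rot: [-1.555, -0.112, 0.115]
contact_force: [-4.2, 11.9, 6.0]
width: 0.0199
```

Run:
```python
from h import *
st()
o,c=snap('wrist','w18.png'); b=c['pixels'][250:400,220:420,::-1]; cv2.imwrite('pics/c18.png',cv2.resize(b,None,fx=3,fy=3))
st()
```

```text
t 20.7 jigpos [-0.0027 -0.1279  0.036 ] daz 0.008901198575861219 F [-2.412  -5.8643 12.4905] w 0.019905457917887018
t 20.75 jigpos [-0.0027 -0.1279  0.036 ] daz 0.008840955601730371 F [-2.6684 -4.2018 10.8911] w 0.019901404251174013
```

It has stalled at grip y=-0.1279 with the force up from 8 to 12 N, which is the stop. I'll release and rise straight up.

Call:
play_rows(rows=[[0.6,0,0,0,0],[0.6,0,0,0,0],[0.6,0,0,0,0],[0.6,0,0,0,0],[0.6,0,0,0,0],[0.6,0,-0.02,0,0],[0.6,0,-0.06,0,0],[0.6,0,-0.1,0,0],[0.6,0,-0.14,0.01,0],[0.6,0,-0.15,0.04,0],[0.6,0,-0.15,0.06,0],[0.6,0,-0.15,0.06,0],[0.6,0,-0.15,0.06,0]])

```text
time_s: 22.05
eef_pos: [0.6127, -0.0271, 0.1867]
ee_rot: [-1.556, -0.112, 0.115]
contact_force: [0.2, 0.0, 0.1]
width: 0.0562
```

Run:
```python
from h import *
st()
o,c=snap('wrist','w19.png'); np.savez('pics/w19.npz',**c,eef_pos=o['eef_pos'],ee_rot=o['ee_rot'])
a=c['pixels'][215:335,270:400,::-1]; a=cv2.resize(a,None,fx=4,fy=4,interpolation=cv2.INTER_CUBIC)
o,c=snap('scene','s19.png'); b=c['pixels'][205:270,275:325,::-1]; b=cv2.resize(b,(int(480*50/65),480),interpolation=cv2.INTER_CUBIC)[:, :270]
cv2.imwrite('pics/c19.png',np.hstack([a,b]))
```

```text
t 22.05 jigpos [-0.0031 -0.0701  0.1867] daz 0.009277794796206162 F [ 0.2083 -0.1145 -0.0259] w 0.056194478856515
```

View pics/c19.png

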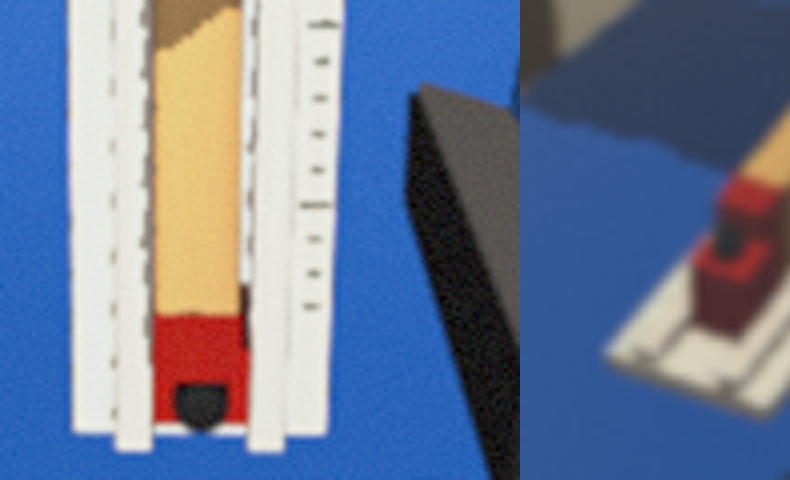

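View pics/w19.png

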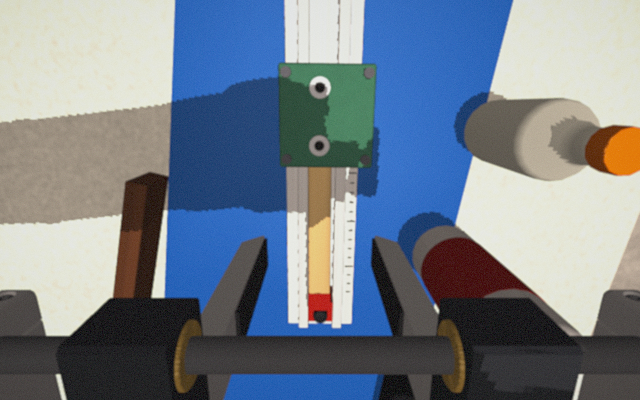

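Run:
```python
from h import *
d=dict(np.load('pics/w19.npz')); P=wristpose(d,d)
for n,uv,z in [('redline',(319,293.9),.058),('batL far',(309,180),.058),('batR far',(330.5,180),.058),('batL near',(308.4,290),.058),('batR near',(329.8,290),.058),('br',(327,166.5),.07),('baseend',(291,323),.01),('stopcorner top',(331.5,301),.044),('stopcorner bot',(331.5,286),.01)]: print(n,jig(ray(P,uv,z)))
a=d['pixels'][270:325,295:345,::-1]; cv2.imwrite('pics/c20.png',cv2.resize(a,None,fx=11,fy=11,interpolation=cv2.INTER_CUBIC))
```

```text
redline [-0.0016 -0.1624  0.058 ]
batL far [-0.0112 -0.0539  0.058 ]
batR far [ 0.0072 -0.0538  0.058 ]
batL near [-0.0115 -0.1584  0.058 ]
batR near [ 0.0085 -0.1582  0.058 ]
br [ 0.0037 -0.0401  0.07  ]
baseend [-0.0321 -0.2261  0.01  ]
stopcorner top [ 0.0109 -0.178   0.044 ]
stopcorner bot [ 0.012  -0.1801  0.01  ]
```

View pics/c20.png

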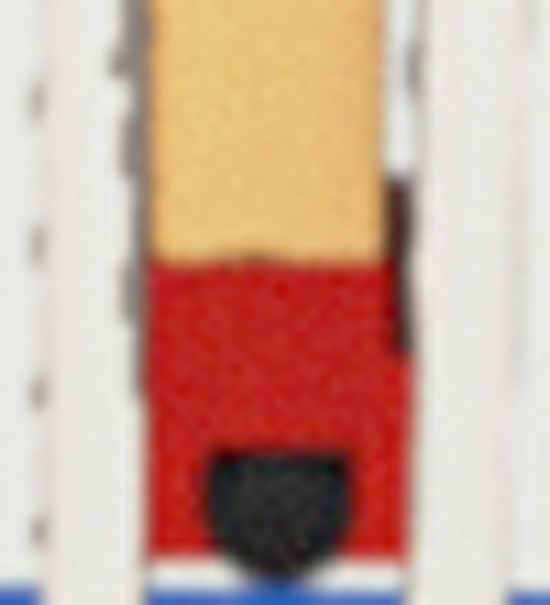

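The tip from the paint line is -0.180 and the stop face measures -0.178 to -0.180, so they agree with the force rise. The batten is straight and clear of the gripper. I'll hand in.

```bash
python3 -c "
from h import *
st(); print(manip.close_job())"
```

```text
t 22.15 jigpos [-0.0032 -0.0709  0.1864] daz 0.007732514543557806 F [-0.4861  0.3328 -1.2867] w 0.056342850127697325
the job is handed in; nothing more can be done
None
```

The pale batten is in the jig with its red end against the stop, and the job is handed in at about 22 s of the 51 s allowed. No verdict was reported.

**What I did:**
- I gripped the batten behind its middle and set it in the entry channel.
- I fed it under the bridge in two pushes, regripping near the rear end in between.
- I then let go, moved over the bridge, gripped it on the exit side and pulled it slowly to the stop.
- Finally I released it and raised the gripper clear.

**Last checks:**
- **Contact with the stop:** the pulling force rose from about 8 N (sliding) to 12 N while the batten stayed put, so roughly 4 N on the stop.
- **Position:** in the last wrist picture the red end is at jig y ≈ -0.180 and the stop face at -0.178 to -0.180. They agree within the 2 mm calibration, so the picture alone could not rule out a gap of a millimetre or two. The force rise is the stronger evidence.
- **Lie:** the batten is straight in the channel at jig x ≈ -2 mm, and it showed no tilt in the pictures. The gripper is about 0.15 m above its grasp height and reads about 1 N, near its noise level.
- **Other items:** the walnut batten, glue and spray can look unmoved in the last picture. I did not measure them, and the dish, hammer and screwdriver were not looked at again.

**Disagreements:** the wrist camera's hand-eye offset varied by about 1.5 mm between readings. The gripper also tilted about 0.015 rad during the final creep, with no visible effect on the batten.

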